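Rank look-alike weight canisters by heft into a three-well carrier

ROBOT

A 6-joint arm with a two-finger parallel gripper is mounted at the origin on the work surface. World frame = base frame: x ahead of the robot, y to its left, z up, the work surface at z = 0. Lengths are in mm, angles in rad, forces in N, time in s.
With the tool pointing down it reaches from about 275 to 750 mm from the base axis. Payload 10.2 kg.
Tool frame: the origin (TCP) lies between the finger pads; the fingertips stand 8 mm ahead of it and the grasp point (between the pads) lies 11 mm behind it; z points along the fingers, y is the line along which they close (so a half turn about z gives the same grasp; the last joint's range is limited). The gripper opens to 85 mm and grips with 20 to 120 N. Pads are 22 mm wide; open, the fingers measure 114 mm over their backs; the gripper's body (76 mm by 85 mm) begins 54 mm behind the grasp point. The pads swing forward as they close: fully open they stand 13 mm farther back than shut.
Start: joints at [0.973, 0.313, 1.498, -0, 1.331, -0.223], TCP at [192.208, 488.556, 239.294] pointing down, gripper open.
Joint ranges: [-2.94, 2.94], [-0.97, 2.17], [0.19, 2.56], [-1.23, 4.37], [0.02, 3.11], [-2.88, 2.88]. Speed limits (rad/s): [2.39, 2.39, 3.01, 3.14, 3.14, 3.14].

INTERFACE

Orientations are given as a unit quaternion [w, x, y, z].
In Python, from rig import * gives the robot as it stands.
- The arm moves only by the shell command python3 -m handwheel 'ROWS' [FORCE]. ROWS is JSON, a list that holds one entry, the list of rows, each a list of 7 numbers: the shift along the world's x, y, z in mm, then the turn, a rotation vector about the world's x, y, z in degrees, then the opening, from -1 (shut) to 1 (fully open). A call has 1 to 8 rows; each row shifts and turns the commanded pose from where the row before left it; what a row does not reach is not made up. A row lasts 1/8 s, in which the tool goes at most 62.5 mm and 10.7 degrees, less where a joint would pass 70% of its speed; a pose out of reach is approached as far as the arm can. A call is refused whole if a number of a shift passes 62.5 or a number of a turn 10.7, either way. A call with a gripper value outside its range is refused whole. The fingers move at their own pace and stop on an object; FORCE is the grip in N (left out, the last holds). Time passes only in rows, so rows that do not move let the fingers close. It gives the time, the measured TCP pose, the force, the opening and the grip force at its end, in the units of the state.
- sense(): the state, without advancing time (a new reading comes with each control period).
- capture(name): name is "scene" or "top"; returns a dict with "image" (480x640x3 uint8, red, green, blue), "fx", "fy", "cx", "cy" (pixels), "dist_coeffs" ([k1, k2, p1, p2, k3] as OpenCV has them; the pictures are not rectified), "rvec" (rotation vector, rad) and "tvec" (3), from world to camera coordinates, as OpenCV has them. Camera axes: x right, y down, z forward; pixel columns grow to the right and rows downward; lengths in mm; the calibration is good to about 2 mm. A picture is of the moment at which its call begins. There is no depth.
- finish_job(): hands the job in; it is judged then, once.
The state is a dict: "time_s": time; "joints": joint angles; "dq": joint speeds; "tau": joint torques, N m; "eef_pos": TCP position; "ee_rot": TCP orientation; "force": force on the tool from outside, world axes, zero at the start; "wrist_torque": the same for the moment, N m; "grip_width": opening from 0.0 (shut) to 1.0 (fully open); "grip_force": force on a finger pad.
Only numpy, scipy, OpenCV 4.12 (cv2) and the standard library are available. Lean on these libraries where they do the work, as an engineer would, in place of code of your own. Each camera call takes 0.05 s, during which the arm holds its last target. There are 200 camera calls.

TASK

The three look-alike canisters each hold a different hidden weight. Find out by lifting which is which and stand them upright in the dark carrier, one per well, in order of weight: the heaviest in the well next to the flat tongue, the middle one in the middle, the lightest at the plain end. Set each one down gently, never tip one over, and leave the beaker, the wash bottle and the screwdriver where they are.

Things in the scene. Friction and masses are not known exactly. Their poses are not given: they have to be found in the camera images.
- canister_1: one of three look-alike closed opaque canisters: white body 63 mm across, 84 mm high, on it a grey lid grip 40 mm across, 30 mm high (84 to 114 mm above the underside). Upright on the bench. Origin: centre of the underside, z up. A loose slug inside; in all the three weigh about 0.17, 0.42 and 0.77 kg (each within a tenth); neither look nor name tells which.
- canister_2: one of three look-alike closed opaque canisters: white body 63 mm across, 84 mm high, on it a grey lid grip 40 mm across, 30 mm high (84 to 114 mm above the underside). Upright on the bench. Origin: centre of the underside, z up. A loose slug inside; in all the three weigh about 0.17, 0.42 and 0.77 kg (each within a tenth); neither look nor name tells which.
- canister_3: one of three look-alike closed opaque canisters: white body 63 mm across, 84 mm high, on it a grey lid grip 40 mm across, 30 mm high (84 to 114 mm above the underside). Upright on the bench. Origin: centre of the underside, z up. A loose slug inside; in all the three weigh about 0.17, 0.42 and 0.77 kg (each within a tenth); neither look nor name tells which.
- carrier: dark steel carrier fixed to the bench: a row of three open square wells along its x axis, 95 mm apart, and at its +x end a flat tongue (10 mm thick, 60 mm wide, 53 mm long) with a round hole. 286 mm long without the tongue, 96 mm wide, 30 mm high. Origin under the centre of the middle well, on the bench.
- well_far: the one farthest from the tongue (at the carrier's -x end) of the carrier's three equal square wells: 76 x 76 mm inside, 22 mm deep, with a rubber floor 8 mm above the bench; rims 30 mm above the bench. Origin at the centre of the well's floor; axes as the carrier's. Place for the lightest canister.
- well_middle: the middle one of the carrier's three equal square wells: 76 x 76 mm inside, 22 mm deep, with a rubber floor 8 mm above the bench; rims 30 mm above the bench. Origin at the centre of the well's floor; axes as the carrier's. Place for the middle-weight canister.
- well_tongue: the one next to the tongue (at the carrier's +x end) of the carrier's three equal square wells: 76 x 76 mm inside, 22 mm deep, with a rubber floor 8 mm above the bench; rims 30 mm above the bench. Origin at the centre of the well's floor; axes as the carrier's. Place for the heaviest canister.
- beaker: bystander: empty glass beaker, 68 mm across, 90 mm high; origin at the centre of its underside
- wash_bottle: bystander: white plastic bottle with a black cap, 72 mm across, 170 mm high; origin at the centre of its underside
- driver: bystander: screwdriver lying flat, 170 mm long; origin under its middle, along its x axis

How it is judged (in metres and radians):
At the end, for the whole second after the job is handed in: One canister stands upright (0.08 rad) and at rest on each well's floor, within 16 mm of its centre and 6 mm of its floor: the heaviest next to the tongue (5.8 to 10.5 N on that floor), the middle one in the middle (3.0 to 5.3 N), the lightest at the plain end (0.8 to 2.6 N) (contact force between well_far and anything else between 0.8 and 2.6 N and ((horizontal distance between canister_1 and well_far below 0.016 m and z of canister_1 in the frame of well_far below 0.006 m) or (horizontal distance between canister_2 and well_far below 0.016 m and z of canister_2 in the frame of well_far below 0.006 m) or (horizontal distance between canister_3 and well_far below 0.016 m and z of canister_3 in the frame of well_far below 0.006 m)) and contact force between well_middle and anything else between 3 and 5.3 N and ((horizontal distance between canister_1 and well_middle below 0.016 m and z of canister_1 in the frame of well_middle below 0.006 m) or (horizontal distance between canister_2 and well_middle below 0.016 m and z of canister_2 in the frame of well_middle below 0.006 m) or (horizontal distance between canister_3 and well_middle below 0.016 m and z of canister_3 in the frame of well_middle below 0.006 m)) and contact force between well_tongue and anything else between 5.8 and 10.5 N and ((horizontal distance between canister_1 and well_tongue below 0.016 m and z of canister_1 in the frame of well_tongue below 0.006 m) or (horizontal distance between canister_2 and well_tongue below 0.016 m and z of canister_2 in the frame of well_tongue below 0.006 m) or (horizontal distance between canister_3 and well_tongue below 0.016 m and z of canister_3 in the frame of well_tongue below 0.006 m)) and angle between each of canister_1, canister_2, canister_3's own z axis and vertical below 0.08 rad and linear speed of each of canister_1, canister_2, canister_3 below 0.02 m/s); the robot touches nothing.
It fails at once if a canister is tipped over (0.6 rad) (angle between any of canister_1, canister_2, canister_3's own z axis and vertical above 0.6 rad).
It fails at once if a canister is dropped, slammed down or knocked along (over 0.45 m/s with its underside lower than 25 mm above the bench) ((height (world z) of canister_1 below 0.025 m and linear speed of canister_1 above 0.45 m/s) or (height (world z) of canister_2 below 0.025 m and linear speed of canister_2 above 0.45 m/s) or (height (world z) of canister_3 below 0.025 m and linear speed of canister_3 above 0.45 m/s)).
It fails at once if a bystander is disturbed (moved 40 mm) (distance of any of beaker, wash_bottle, driver from where it was at the start of the episode above 0.04 m).
It also fails if it takes over 72 s, if anything falls off the work surface, if the arm or the gripper's body presses on something with over 40 N, if the wrist force passes 120 N, or if a joint passes its speed limit or range.

## Working session

There is one attempt and no reset: what is moved stays moved. The work goes in short steps, Python scripts to look and compute and a shell command to move; the robot and the scene stay as the last step left them, time stands still between calls to the robot, and variables do not carry over. Pictures are saved under pics/ and viewed, at most 10 in all, crops included, and the job is handed in when it is done.

```bash
mkdir -p pics; python3 - <<'E'
from rig import *
import cv2
for n in("top","scene"):
    c=capture(n); cv2.imwrite(f"pics/{n}0.png",c["image"][:,:,::-1]); print({k:v for k,v in c.items() if k!="image"})
print(sense())
E
```

```text
{'fx': 508.1235822077966, 'fy': 508.1235822077966, 'cx': 315.37968070629, 'cy': 234.29585874963402, 'dist_coeffs': array([-0.1029256,  0.       ,  0.       ,  0.       ,  0.       ]), 'rvec': array([ 2.09710188, -2.16000762,  0.17296563]), 'tvec': array([  83.57635268,  600.27285597, 1086.01463044])}
{'fx': 592.1514435324855, 'fy': 592.1514435324855, 'cx': 319.7472409659085, 'cy': 242.04846129390378, 'dist_coeffs': array([-0.14936803,  0.        ,  0.        ,  0.        ,  0.        ]), 'rvec': array([ 1.84019892,  1.5274695 , -0.72363182]), 'tvec': array([-169.89306147, -333.95680084, 1762.56120005])}
{'time_s': 0.1, 'joints': array([ 9.72588927e-01,  3.13391581e-01,  1.49834033e+00,  2.06083646e-05,
        1.33098486e+00, -2.23407608e-01]), 'dq': array([ 0.00010483, -0.00179082, -0.00239487,  0.00060095, -0.00104801,
       -0.00052034]), 'tau': array([ 5.20868227e-03, -4.12893355e+01, -2.60142052e+01, -3.91095045e-05,
        2.95239377e-03,  1.37261242e-07]), 'eef_pos': array([192.08522493, 488.37432766, 238.80137705]), 'ee_rot': array([-2.33633996e-04,  1.86307327e-01,  9.82491356e-01, -5.11299654e-04]), 'force': array([0.36863927, 1.0027906 , 0.0673928 ]), 'wrist_torque': array([-0.02837884,  0.02080404,  0.00821554]), 'grip_force': 0.0, 'grip_width': 1.0001133854110578}
```

View pics/top0.png

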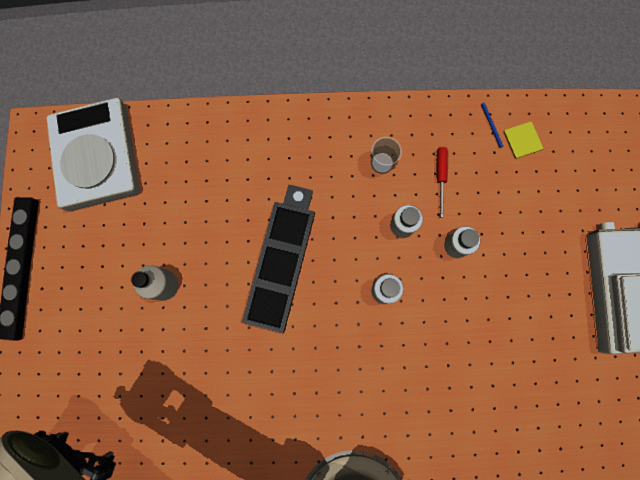

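View pics/scene0.png

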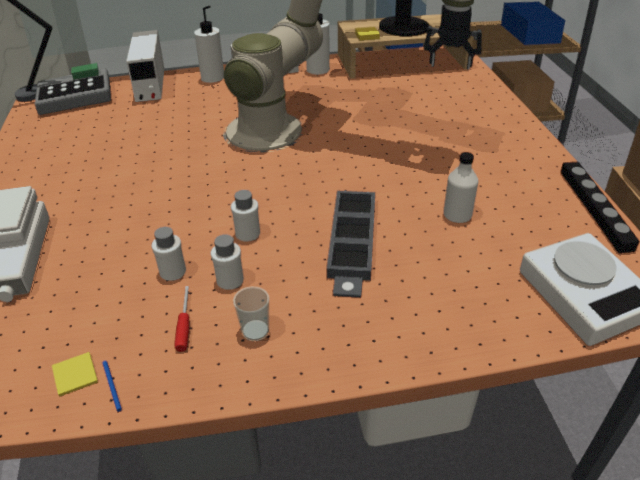

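The top picture shows three canisters (lids near (410,216), (466,239), (390,288)). The carrier runs from (265,310) to its tongue at (298,197), with the beaker at (385,155), the driver at (442,180) and the wash bottle at (150,283). I'll enlarge this part.

```bash
python3 - <<'E'
import cv2
i=cv2.imread("pics/top0.png")[175:345,235:495]
cv2.imwrite("pics/crop.png",cv2.resize(i,None,fx=3,fy=3,interpolation=cv2.INTER_CUBIC))
E
```

```text
(no output)
```

View pics/crop.png

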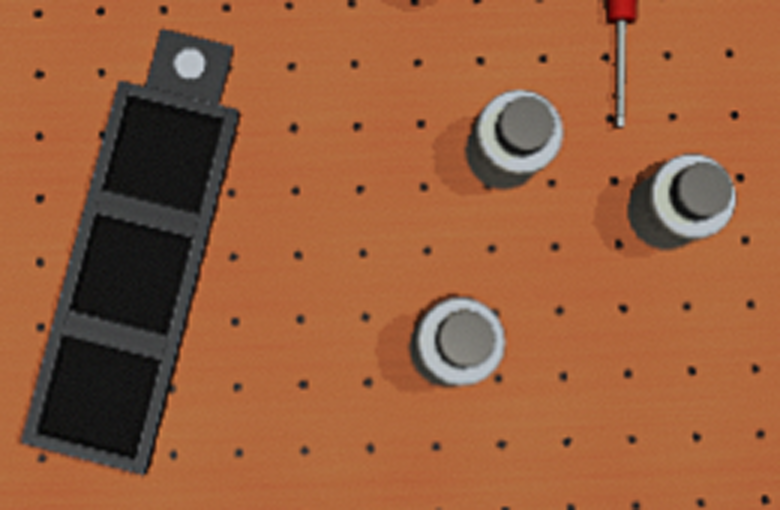

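The enlarged crop gives these positions:
- Lid-top centres: A (526,124), B (703,190), C (467,338).
- Body-top centres: (520,132), (694,198), (460,341).
- Carrier rim corners: (120,82), (239,111), (146,473), (22,442).

```bash
cat > h.py <<'E'
from rig import *
import cv2, numpy as np
def ray(c,uv,z):
    K=np.array([[c["fx"],0,c["cx"]],[0,c["fy"],c["cy"]],[0,0,1]])
    n=cv2.undistortPoints(np.array([[uv]],float),K,c["dist_coeffs"])[0,0]
    R=cv2.Rodrigues(c["rvec"])[0]; o=-R.T@c["tvec"]; d=R.T@np.array([*n,1]); return (o+d*(z-o[2])/d[2])[:2]
E
python3 - <<'E'
from h import *
c=capture("top"); s=capture("scene")
f=lambda p:(235+(p[0]+.5)/3-.5,175+(p[1]+.5)/3-.5)
R=lambda p,z:ray(c,f(p),z).round(1)
for n,l,b in(("A",(526,124),(520,132)),("B",(703,190),(694,198)),("C",(467,338),(460,341))): print(n,R(l,114),R(b,84))
for n,u in(("A",(224,243)),("B",(164.5,233)),("C",(243,197))): print(n,'scene lid',ray(s,u,114).round(1))
P=np.array([R(p,30) for p in((120,82),(239,111),(146,473),(22,442))]);print(P)
print([np.linalg.norm(P[i]-P[i-1]).round(1) for i in range(4)])
m=P.mean(0); ax=P[0]+P[1]-P[2]-P[3]; ax/=np.linalg.norm(ax)
print("carrier",m,np.degrees(np.arctan2(ax[1],ax[0])),"tongue",m+95*ax,"far",m-95*ax)
print("beaker top",ray(c,(386,151),90),ray(c,(383,162),0),"driver tip",ray(c,(441.5,216),3),"bottle",ray(c,(138,280),170))
E
```

```text
A [ 625.2 -137.3] [ 625.4 -138.1]
B [ 573.8 -260.7] [ 572.8 -262.6]
C [475.1 -87.2] [475.  -86.3]
A scene lid [ 636.2 -136.2]
B scene lid [ 579.1 -258.1]
C scene lid [485.8 -85.9]
[[684.8 157.8]
 [659.1  66.8]
 [387.7 143.3]
 [412.7 235.3]]
[np.float64(282.9), np.float64(94.6), np.float64(282.0), np.float64(95.3)]
carrier [536.075 150.8  ] -15.820007161130055 tongue [627.47667142 124.90145833] far [444.67332858 176.69854167]
beaker top [779.68145768 -97.4155908 ] [ 782.88407179 -101.64639472] driver tip [ 645.56631537 -232.67075223] bottle [499.94465673 423.58987002]
```

```bash
python3 -m handwheel '[[[27,-39,0,0,0,5.6,1],[27,-39,0,0,0,0,1],[27,-39,0,0,0,0,1],[27,-39,0,0,0,0,1],[27,-39,0,0,0,0,1],[27,-39,0,0,0,0,1],[27,-39,0,0,0,0,1],[27,-39,0,0,0,0,1]]]' 60
python3 - <<'E'
import cv2
i=cv2.imread("pics/scene0.png")[175:305,140:400]
cv2.imwrite("pics/crop2.png",cv2.resize(i,None,fx=3,fy=3,interpolation=cv2.INTER_CUBIC))
E
```

```text
time_s: 1.2
eef_pos: [408.9, 175.2, 239.3]
ee_rot: [0.0, 0.138, 0.99, 0.0]
force: [0.5, 1.5, 0.0]
grip_width: 1.003
grip_force: 0.0
```

View pics/crop2.png

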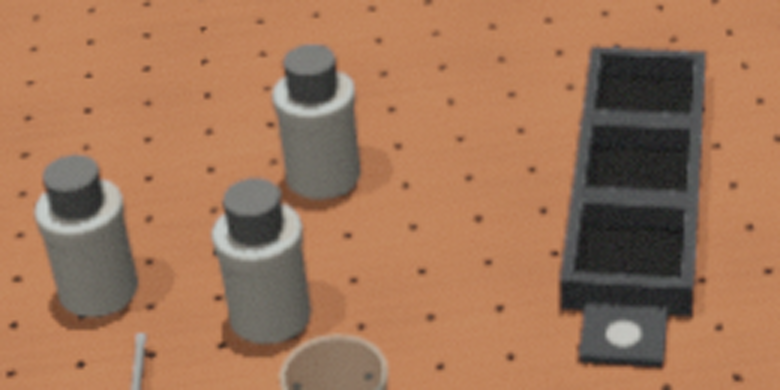

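The scene crop puts the lid tops at A (252,197), B (73,174), C (310,61). The carrier's rim corners are at (594,48), (705,52), (692,288), (562,282).

```bash
python3 -m handwheel '[[[27,-39,0,0,0,0,1],[27,-39,0,0,0,0,1],[27,-39,0,0,0,0,1],[27,-39,0,0,0,0,1],[27,-39,0,0,0,0,1],[27,-39,0,0,0,0,1],[27,-39,0,0,0,0,1],[27,-39,0,0,0,0,1]]]' 60
python3 - <<'E'
from h import *
s=capture("scene")
f=lambda p:(140+(p[0]+.5)/3-.5,175+(p[1]+.5)/3-.5)
for p in((252,197),(73,174),(310,61)): print(ray(s,f(p),114).round(1))
P=np.array([ray(s,f(p),30) for p in((594,48),(705,52),(692,288),(562,282))]);print(P.round(1),P.mean(0),[np.linalg.norm(P[i]-P[i-1]).round(1) for i in range(4)])
E
```

```text
time_s: 2.2
eef_pos: [624.9, -136.8, 239.0]
ee_rot: [-0.0, 0.138, 0.99, 0.0]
force: [1.1, 0.0, 0.5]
grip_width: 0.999
grip_force: 0.0
[ 627.6 -136.5]
[ 577.8 -259.1]
[478.2 -85.3]
[[389.5 148.6]
 [413.2 237.3]
 [686.7 158.6]
 [662.7  70.1]] [538.02700754 153.67687482] [np.float64(284.3), np.float64(91.8), np.float64(284.6), np.float64(91.7)]
```

Both views agree to about 3 mm, so I use the mean: A (626,-137), B (575.5,-260), C (476.5,-86), carrier (537,152). Next I go down on A, close and lift.

```bash
python3 -m handwheel '[[[1,0,-36,0,0,0,1],[0,0,-36,0,0,0,1],[0,0,-36,0,0,0,1],[0,0,-25,0,0,0,1],[0,0,-10,0,0,0,1],[0,0,0,0,0,0,-1],[0,0,0,0,0,0,-1],[0,0,0,0,0,0,-1]]]' 60
python3 -m handwheel '[[[0,0,0,0,0,0,-1],[0,0,0,0,0,0,-1],[0,0,0,0,0,0,-1]]]' 60
```

```text
time_s: 3.25
eef_pos: [625.8, -135.9, 97.8]
ee_rot: [0.001, 0.138, 0.99, -0.001]
force: [0.0, 0.4, 1.5]
grip_width: 0.446
grip_force: 59.9
time_s: 3.62
eef_pos: [625.8, -135.9, 97.7]
ee_rot: [0.001, 0.138, 0.99, -0.0]
force: [0.4, -2.1, 5.8]
grip_width: 0.448
grip_force: 59.9
```

```bash
python3 -m handwheel '[[[0,0,5,0,0,0,-1],[0,0,10,0,0,0,-1],[0,0,20,0,0,0,-1],[0,0,20,0,0,0,-1],[0,0,5,0,0,0,-1],[0,0,0,0,0,0,-1],[0,0,0,0,0,0,-1],[0,0,0,0,0,0,-1]]]' 60
python3 - <<'E'
from rig import *
s=sense();print(s["force"],s["wrist_torque"],s["tau"],s["eef_pos"])
E
python3 -m handwheel '[[[0,0,0,0,0,0,-1],[0,0,0,0,0,0,-1],[0,0,0,0,0,0,-1]]]' 60
```

```text
time_s: 4.62
eef_pos: [625.0, -135.3, 155.6]
ee_rot: [-0.001, 0.138, 0.99, 0.0]
force: [-0.0, -0.8, -1.4]
grip_width: 0.447
grip_force: 60.3
[-0.0307638  -0.81463627 -1.39118915] [-0.03595328  0.01702525 -0.00248021] [ 8.79296131e-03 -5.58279598e+01 -2.60658467e+01 -1.86432801e-03
  1.54992511e-03  5.23568508e-05] [ 624.99648602 -135.34058006  155.59188717]
time_s: 5.0
eef_pos: [625.2, -135.5, 156.3]
ee_rot: [0.0, 0.138, 0.99, 0.0]
force: [-0.9, 0.1, -1.4]
grip_width: 0.45
grip_force: 60.3
```

A weighs about 1.4 N, so it is the lightest and goes to the far well at (445.6,178).

```bash
python3 -m handwheel '[[[-8,14,10,0,0,0,-1],[-18,32,0,0,0,0,-1],[-20,35,0,0,0,0,-1],[-20,35,0,0,0,0,-1],[-20,35,0,0,0,0,-1],[-20,35,0,0,0,0,-1],[-20,35,0,0,0,0,-1],[-20,35,0,0,0,0,-1]]]' 60
python3 -m handwheel '[[[-18,31,0,0,0,0,-1],[-10,17,0,0,0,0,-1],[-5.6,9.4,-10,0,0,0,-1],[0,0,-10,0,0,0,-1],[0,0,0,0,0,0,-1],[0,0,0,0,0,0,-1]]]' 60
python3 - <<'E'
from h import *
for n in("top","scene"):
    c=capture(n); i=c["image"]; i=i[180:350,200:400] if n=="top" else i[120:290,250:450]
    cv2.imwrite(f"pics/p1{n}.png",i[:,:,::-1])
a=[cv2.imread(f"pics/p1{n}.png") for n in("top","scene")]
cv2.imwrite("pics/p1.png",cv2.resize(np.hstack(a),None,fx=2,fy=2,interpolation=cv2.INTER_CUBIC))
E
```

```text
time_s: 6.0
eef_pos: [477.9, 122.2, 167.2]
ee_rot: [0.001, 0.138, 0.99, 0.0]
force: [0.6, -0.0, -1.8]
grip_width: 0.45
grip_force: 60.3
time_s: 6.75
eef_pos: [446.0, 177.5, 146.3]
ee_rot: [0.0, 0.139, 0.99, -0.0]
force: [-0.5, -0.3, -2.9]
grip_width: 0.448
grip_force: 60.4
```

View pics/p1.png

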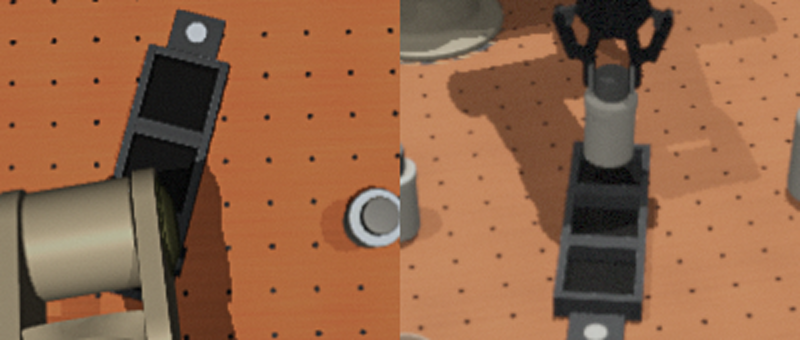

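The canister hangs upright over the far well, between (585..637) in the scene half. I lower it slowly and watch the force.

```bash
python3 -m handwheel '[[[0,0,-10,0,0,0,-1],[0,0,-8,0,0,0,-1],[0,0,-6,0,0,0,-1],[0,0,-5,0,0,0,-1],[0,0,-4,0,0,0,-1],[0,0,0,0,0,0,-1]]]' 60
python3 -m handwheel '[[[0,0,-3,0,0,0,-1],[0,0,-2,0,0,0,-1],[0,0,-1.5,0,0,0,-1],[0,0,0,0,0,0,-1]]]' 60
```

```text
time_s: 7.6
eef_pos: [445.5, 178.0, 113.1]
ee_rot: [-0.0, 0.138, 0.99, -0.0]
force: [0.1, -0.2, -1.3]
grip_width: 0.45
grip_force: 60.4
time_s: 8.1
eef_pos: [445.6, 177.9, 106.7]
ee_rot: [-0.0, 0.138, 0.99, -0.0]
force: [-0.0, 0.0, -1.5]
grip_width: 0.45
grip_force: 60.4
```

```bash
python3 -m handwheel '[[[0,0,-1,0,0,0,-1],[0,0,-0.6,0,0,0,-1],[0,0,0,0,0,0,-1],[0,0,0,0,0,0,-1]]]' 60
python3 -m handwheel '[[[0,0,0,0,0,0,-0.05],[0,0,0,0,0,0,0.1],[0,0,0,0,0,0,0.3],[0,0,0,0,0,0,1],[0,0,0,0,0,0,1]]]' 60
```

```text
time_s: 8.6
eef_pos: [445.9, 177.9, 105.7]
ee_rot: [0.0, 0.138, 0.99, 0.0]
force: [-1.7, -1.9, 5.5]
grip_width: 0.451
grip_force: 61.0
time_s: 9.22
eef_pos: [445.6, 178.0, 105.2]
ee_rot: [-0.0, 0.138, 0.99, 0.0]
force: [0.2, -0.5, 0.0]
grip_width: 0.999
grip_force: 0.0
```

```bash
python3 -m handwheel '[[[0,0,15,0,0,0,1],[0,0,35,0,0,0,1],[0,-15,30,0,0,0,1],[5,-42,0,0,0,0,1],[5,-42,0,0,0,0,1],[5,-42,0,0,0,0,1],[5,-42,0,0,0,0,1],[5,-42,0,0,0,0,1]]]' 60
python3 -m handwheel '[[[5,-28,0,0,0,0,1],[1,-11,-10,0,0,0,1],[0,0,-30,0,0,0,1],[0,0,-30,0,0,0,1],[0,0,-13,0,0,0,1],[0,0,-5,0,0,0,1],[0,0,0,0,0,0,-1],[0,0,0,0,0,0,-1]]]' 60
python3 -m handwheel '[[[0,0,0,0,0,0,-1],[0,0,0,0,0,0,-1],[0,0,0,0,0,0,-1]]]' 60
python3 - <<'E'
from h import *
c=capture("top")
cv2.imwrite("pics/p2.png",cv2.resize(c["image"][170:350,230:440,::-1],None,fx=3,fy=3,interpolation=cv2.INTER_CUBIC))
E
```

```text
time_s: 10.22
eef_pos: [470.8, -48.5, 186.3]
ee_rot: [0.001, 0.138, 0.99, -0.0]
force: [0.4, 0.8, 0.1]
grip_width: 0.999
grip_force: 0.0
time_s: 11.22
eef_pos: [477.0, -86.1, 98.0]
ee_rot: [0.001, 0.138, 0.99, -0.0]
force: [0.6, 0.2, -0.2]
grip_width: 0.603
grip_force: 0.0
time_s: 11.6
eef_pos: [477.1, -86.5, 98.2]
ee_rot: [0.001, 0.138, 0.99, -0.0]
force: [-1.2, -3.1, 5.8]
grip_width: 0.446
grip_force: 60.1
```

View pics/p2.png

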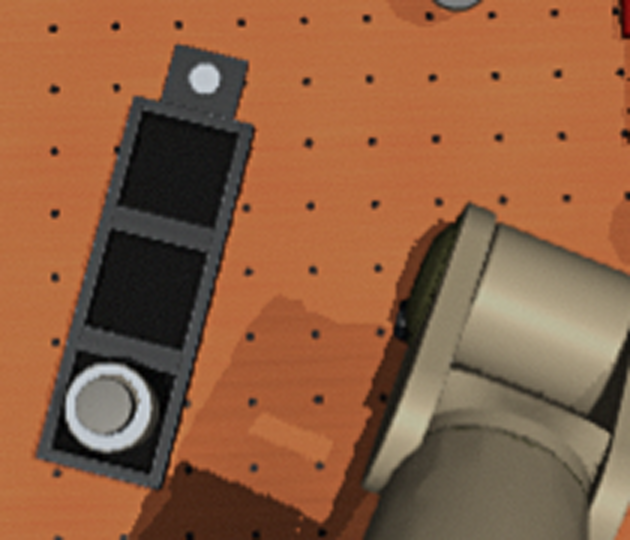

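A stands in the far well with its body centred near (109,407), between the well's walls. C is gripped, so I lift it.

```bash
python3 -m handwheel '[[[0,0,5,0,0,0,-1],[0,0,10,0,0,0,-1],[0,0,20,0,0,0,-1],[0,0,25,0,0,0,-1],[0,0,10,0,0,0,-1],[0,0,0,0,0,0,-1],[0,0,0,0,0,0,-1],[0,0,0,0,0,0,-1]]]' 60
python3 -m handwheel '[[[0,0,0,0,0,0,-1],[0,0,0,0,0,0,-1]]]' 60
```

```text
time_s: 12.65
eef_pos: [476.3, -85.9, 166.4]
ee_rot: [-0.001, 0.138, 0.99, 0.0]
force: [0.5, -0.5, -6.8]
grip_width: 0.444
grip_force: 61.7
time_s: 12.9
eef_pos: [476.6, -86.0, 167.0]
ee_rot: [-0.0, 0.138, 0.99, 0.0]
force: [0.6, 0.2, -7.4]
grip_width: 0.449
grip_force: 61.7
```

C weighs about 7.4 N, so it is the heaviest and goes to the tongue well at (628.4,126.3).

```bash
python3 -m handwheel '[[[8,11,0,0,0,0,-1],[16,22,0,0,0,0,-1],[22,31,0,0,0,0,-1],[22,31,0,0,0,0,-1],[22,31,0,0,0,0,-1],[22,31,0,0,0,0,-1],[20,28,0,0,0,0,-1],[12,17,0,0,0,0,-1]]]' 60
python3 -m handwheel '[[[7.8,10.3,-10,0,0,0,-1],[0,0,-14,0,0,0,-1],[0,0,-10,0,0,0,-1],[0,0,-8,0,0,0,-1],[0,0,-6,0,0,0,-1],[0,0,0,0,0,0,-1],[0,0,0,0,0,0,-1]]]' 60
```

```text
time_s: 13.9
eef_pos: [621.2, 118.5, 166.6]
ee_rot: [-0.0, 0.137, 0.991, 0.0]
force: [0.1, -0.8, -7.6]
grip_width: 0.454
grip_force: 62.1
time_s: 14.78
eef_pos: [628.6, 126.2, 119.7]
ee_rot: [0.0, 0.138, 0.99, 0.0]
force: [0.4, 0.2, -6.5]
grip_width: 0.448
grip_force: 62.1
```

```bash
python3 -m handwheel '[[[0,0,-4,0,0,0,-1],[0,0,-4,0,0,0,-1],[0,0,-3,0,0,0,-1],[0,0,-1.5,0,0,0,-1],[0,0,0,0,0,0,-1],[0,0,0,0,0,0,-1]]]' 60
python3 -m handwheel '[[[0,0,-0.8,0,0,0,-1],[0,0,-0.7,0,0,0,-1],[0,0,0,0,0,0,-1],[0,0,0,0,0,0,-1]]]' 60
```

```text
time_s: 15.52
eef_pos: [628.5, 126.3, 106.8]
ee_rot: [0.0, 0.138, 0.99, 0.0]
force: [0.6, -0.4, -7.8]
grip_width: 0.448
grip_force: 62.2
time_s: 16.02
eef_pos: [628.8, 126.2, 106.2]
ee_rot: [0.001, 0.138, 0.99, 0.0]
force: [-2.3, -0.8, 6.0]
grip_width: 0.452
grip_force: 63.2
```

```bash
python3 -m handwheel '[[[0,0,0,0,0,0,-0.05],[0,0,0,0,0,0,0.1],[0,0,0,0,0,0,0.3],[0,0,0,0,0,0,1],[0,0,0,0,0,0,1],[0,0,15,0,0,0,1],[0,0,35,0,0,0,1],[0,-15,30,0,0,0,1]]]' 60
python3 -m handwheel '[[[-6,-45,0,0,0,0,1],[-6,-45,0,0,0,0,1],[-6,-45,0,0,0,0,1],[-6,-45,0,0,0,0,1],[-6,-45,0,0,0,0,1],[-6,-45,0,0,0,0,1],[-6,-45,0,0,0,0,1],[-6,-36,0,0,0,0,1]]]' 60
python3 -m handwheel '[[[-5,-20.6,0,0,0,0,1],[0,0,-30,0,0,0,1],[0,0,-30,0,0,0,1],[0,0,-20,0,0,0,1],[0,0,-8,0,0,0,1],[0,0,0,0,0,0,-1],[0,0,0,0,0,0,-1],[0,0,0,0,0,0,-1]]]' 60
python3 -m handwheel '[[[0,0,0,0,0,0,-1],[0,0,0,0,0,0,-1],[0,0,0,0,0,0,-1]]]' 60
```

```text
time_s: 17.02
eef_pos: [628.6, 111.8, 187.6]
ee_rot: [0.001, 0.137, 0.991, 0.0]
force: [0.7, -0.1, 0.3]
grip_width: 1.002
grip_force: 0.0
time_s: 18.02
eef_pos: [580.1, -241.6, 186.5]
ee_rot: [0.001, 0.138, 0.99, -0.0]
force: [0.8, 0.1, -0.4]
grip_width: 1.0
grip_force: 0.0
time_s: 19.02
eef_pos: [575.9, -260.9, 98.6]
ee_rot: [0.001, 0.138, 0.99, -0.001]
force: [-0.8, -1.0, 3.1]
grip_width: 0.447
grip_force: 59.9
time_s: 19.4
eef_pos: [575.9, -260.9, 98.5]
ee_rot: [0.001, 0.138, 0.99, -0.001]
force: [-1.4, -1.9, 5.8]
grip_width: 0.454
grip_force: 60.0
```

```bash
python3 -m handwheel '[[[0,0,5,0,0,0,-1],[0,0,10,0,0,0,-1],[0,0,20,0,0,0,-1],[0,0,25,0,0,0,-1],[0,0,10,0,0,0,-1],[0,0,0,0,0,0,-1],[0,0,0,0,0,0,-1],[0,0,0,0,0,0,-1]]]' 60
python3 -m handwheel '[[[-1,12,0,0,0,0,-1],[-2,25,0,0,0,0,-1],[-4,40,0,0,0,0,-1],[-4,42,0,0,0,0,-1],[-4,42,0,0,0,0,-1],[-4,42,0,0,0,0,-1],[-4,42,0,0,0,0,-1],[-4,42,0,0,0,0,-1]]]' 60
python3 -m handwheel '[[[-4,42,0,0,0,0,-1],[-4,40,0,0,0,0,-1],[-2,25,0,0,0,0,-1],[-1,12,0,0,0,0,-1],[-0.5,6.3,0,0,0,0,-1],[0,0,-10,0,0,0,-1],[0,0,-10,0,0,0,-1],[0,0,0,0,0,0,-1]]]' 60
```

```text
time_s: 20.4
eef_pos: [575.1, -260.2, 166.2]
ee_rot: [-0.001, 0.138, 0.99, 0.0]
force: [0.3, -0.4, -3.6]
grip_width: 0.448
grip_force: 60.7
time_s: 21.4
eef_pos: [547.7, 28.7, 167.2]
ee_rot: [0.0, 0.138, 0.99, 0.0]
force: [0.2, -0.2, -4.9]
grip_width: 0.45
grip_force: 60.9
time_s: 22.4
eef_pos: [536.4, 151.4, 145.9]
ee_rot: [-0.001, 0.138, 0.99, -0.0]
force: [-0.6, -0.5, -3.1]
grip_width: 0.444
grip_force: 61.0
```

B weighs about 4 N, so it is the middle one. I lower it into the middle well.

```bash
python3 -m handwheel '[[[0,0,-10,0,0,0,-1],[0,0,-8,0,0,0,-1],[0,0,-6,0,0,0,-1],[0,0,-5,0,0,0,-1],[0,0,-4,0,0,0,-1],[0,0,0,0,0,0,-1],[0,0,0,0,0,0,-1]]]' 60
python3 -m handwheel '[[[0,0,-3,0,0,0,-1],[0,0,-2,0,0,0,-1],[0,0,-1.5,0,0,0,-1],[0,0,0,0,0,0,-1],[0,0,0,0,0,0,-1]]]' 60
```

```text
time_s: 23.28
eef_pos: [537.0, 152.0, 114.4]
ee_rot: [0.0, 0.138, 0.99, 0.0]
force: [0.5, -0.1, -4.3]
grip_width: 0.449
grip_force: 61.0
time_s: 23.9
eef_pos: [536.9, 152.0, 107.7]
ee_rot: [0.0, 0.138, 0.99, -0.0]
force: [-0.0, 0.1, -3.9]
grip_width: 0.445
grip_force: 61.0
```

```bash
python3 -m handwheel '[[[0,0,-1,0,0,0,-1],[0,0,-0.8,0,0,0,-1],[0,0,0,0,0,0,-1],[0,0,0,0,0,0,-1]]]' 60
python3 -m handwheel '[[[0,0,0,0,0,0,-0.05],[0,0,0,0,0,0,0.1],[0,0,0,0,0,0,0.3],[0,0,0,0,0,0,1],[0,0,0,0,0,0,1],[0,0,15,0,0,0,1],[0,0,35,0,0,0,1],[0,-15,40,0,0,0,1]]]' 60
python3 -m handwheel '[[[0,-45,10,0,0,0,1],[0,-45,0,0,0,0,1],[0,-45,0,0,0,0,1],[0,-45,0,0,0,0,1],[0,-45,0,0,0,0,1],[0,0,0,0,0,0,1],[0,0,0,0,0,0,1]]]' 60
python3 - <<'E'
from h import *
a=[]
for n in("top","scene"):
    i=capture(n)["image"][:,:,::-1]; a.append(i[120:340,230:400] if n=="top" else i[150:370,230:400])
cv2.imwrite("pics/p3.png",cv2.resize(np.hstack(a),None,fx=2.3,fy=2.3,interpolation=cv2.INTER_CUBIC))
E
```

```text
time_s: 24.4
eef_pos: [537.3, 151.9, 106.5]
ee_rot: [0.001, 0.138, 0.99, 0.0]
force: [-1.6, -2.0, 6.3]
grip_width: 0.446
grip_force: 61.7
time_s: 25.4
eef_pos: [536.7, 137.3, 197.7]
ee_rot: [0.0, 0.138, 0.99, 0.0]
force: [1.2, -0.3, 0.3]
grip_width: 1.006
grip_force: 0.0
time_s: 26.28
eef_pos: [536.9, -87.5, 206.5]
ee_rot: [0.0, 0.138, 0.99, 0.0]
force: [0.1, -0.3, 0.1]
grip_width: 0.997
grip_force: 0.0
```

View pics/p3.png

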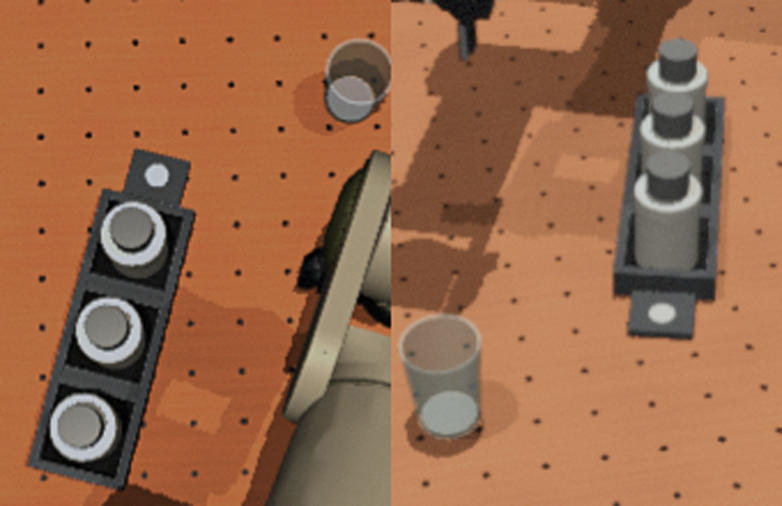

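All three stand upright in their wells (top-half bodies at (133,233), (110,330), (84,427)), the beaker is undisturbed and the arm is clear. I hand the job in.

```bash
python3 -c "
from rig import *
print(finish_job())"
```

```text
the job is handed in; nothing more can be done
None
```

I weighed the three canisters by lifting and stood them upright in the carrier, the heaviest (about 7.4 N) by the tongue, the middle (about 4 N) in the centre and the lightest (about 1.4 N) at the plain end, then handed the job in at about 26 s; no verdict was returned.

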